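# Free a worn roller with a spring-axle fork

### The arm

A 6-joint arm with a two-finger parallel gripper is mounted at the origin on a cart in front of the work surface, level with it; the furniture and walls round the work are solid. World frame = base frame: x ahead of the robot, y to its left, z up, the work surface at z = 0. Lengths are in m, angles in rad, forces in N, time in s.
With the tool pointing down it reaches from about 0.225 to 0.725 m from the base axis. Payload 3.1 kg.
Tool frame: the origin (TCP) lies at the very end of the fingers, on their centre line; the grasp point (between the pads) lies 19 mm behind it (grip_depth is the distance from the TCP to the grasp point, in m); z points along the fingers, y is the direction in which the jaws open and shut (so a half turn about z gives the same grasp; the last joint's range is limited). The gripper opens to 85 mm and grips with 20 to 120 N. Pads are 22 mm wide; open, the fingers measure 114 mm over their backs; the gripper's body (76 mm by 85 mm) begins 54 mm behind the grasp point. The pads swing forward as they close: fully open they stand 13 mm farther back than shut.
Start: joints at [-1.311, 0.048, 0.099, 1.622, 0, 1.443], TCP at [0.199, -0.486, 0.231] pointing down, gripper open.
Joint ranges: [-2.91, 2.91], [-0.99, 1.94], [-1.21, 1.42], [-2.12, 2.29], [-1.49, 1.47], [-3.14, 3.14]. Speed limits (rad/s): [2.79, 2.79, 3.14, 3.14, 3.14, 3.14].

### API

Orientations are given as a rotation vector (axis times angle).
In Python, from station import * gives the robot as it stands.
- The arm moves only by the tool move_arm, never from a script. Its argument "rows" is a list that holds one entry, the list of rows, each a list of 7 numbers: the shift along the tool's x, y, z in mm, then the turn, a rotation vector about the tool's x, y, z in degrees, then the finger opening in mm, from 0 to 85.4. In form: [[[dx, dy, dz, rx, ry, rz, fingers], ...]]. A call has 1 to 12 rows; each row shifts and turns the pose as measured when the row begins, along the tool's axes as they then stand; what a row does not reach is not made up. A row lasts 1/10 s, in which the tool goes at most 50 mm and 8.59 degrees, less where a joint would pass 70% of its speed; a pose out of reach is approached as far as the arm can. A call with a gripper value outside its range is refused whole. The fingers move at their own pace and stop on an object; "force" is the grip in N (left out, the last holds). Time passes only in rows, so rows that do not move let the fingers close. It gives the time, the measured TCP pose, the force and the opening at its end, in the units of the state.
- state(): the state, without advancing time (a new reading comes with each control period).
- capture(name): name is "scene" or "top"; returns the picture (384x512x3 uint8, blue, green, red); there is no depth.
- camera_info(name): a dict with "fx", "fy", "cx", "cy" (pixels), "rvec" (rotation vector, rad) and "tvec" (3), from world to camera coordinates, as OpenCV has them. Camera axes: x right, y down, z forward; pixel columns grow to the right and rows downward; lengths in m; the calibration is good to about 2 mm. A picture is of the moment at which its call begins. camera_info takes no time and is no camera call.
- finish_job(): hands the job in, once; it reports no verdict.
The state is a dict: "time_s": time; "joint_pos": joint angles; "joint_velocities": joint speeds; "joint_torque": joint torques, N m; "ee_pos": TCP position; "eef_rot": TCP orientation; "ft_force": force on the tool from outside, world axes, zero at the start; "ft_torque": the same for the moment, N m; "opening": finger opening in m.
Only numpy, scipy, OpenCV 4.12 (cv2) and the standard library are available. Lean on these libraries where they do the work, as an engineer would, in place of code of your own. Each camera call takes 0.05 s, during which the arm holds its last target. There are 200 camera calls.

### The job

Take the worn rubber roller out of its bracket: use the fork tool from the wooden block to press the brass collar of its spring axle towards the roller, just until the axle end leaves its hole and never jammed hard against its stop, and raise that end with the fork until it rests on top of the bracket. Put the fork back in its slot, then lay the roller in the white box. Leave the two spools and the wound core where they stand.

Things in the scene. Friction and masses are not known exactly. Their poses are not given: they have to be found in the camera images.
- roller_mid (a point): Middle of the black rubber roller's barrel (80 mm long, 28 mm across, aluminium end rings; roller 0.16 kg), on its axis. y axis: along the roller, from the spring end to the plain end (it may spin about it). It lies level, about 39 mm above the bench, in a grey steel bracket screwed down; both cheeks are 40 mm wide and 6 mm thick, top edge 51 mm above the bench.
- spring_end (a point): On the roller's axis at the spring end of the barrel, y = -40 mm from roller_mid, same axes; it rises as this end is lifted. From it an 8 mm steel axle leads to its tip at y = -76, which stands in a round 10 mm hole of the near cheek. When the tip is out of the hole and about 16 mm higher, it passes over the cheek; let go there, it springs out and rests on the top edge.
- collar_rest (a point): On the roller's axis where the outer face of the axle's brass collar is while not pressed: y = -54 mm from roller_mid (point of the barrel: does not move with the collar). The collar is 18 mm across, 4 mm thick. Collar and axle slide as one towards the barrel against a spring: 5 N to start, 0.9 N more a mm, solid stop at 8 mm (12 N); let go, they spring out.
- plain_end (a point): On the roller's axis at the tip of its plain 8 mm stub, y = +57 mm from roller_mid; a 14 mm shoulder ends at +44. The stub lies in an open-topped slot. End play 0.5 to 6.5 mm, not known: the near cheek's inner face is at y = -64 to -70. Pushing the collar slides the whole roller to the far cheek with little force, then compresses the spring; 5.5 mm of compression (10 N) frees the tip.
- fork_grip (a point): Middle of the fork tool's upright wooden handle: 82 mm long, 20 mm (its x) by 14 mm (its y), z up; tool 0.09 kg. At the start it stands upright in its block. Under the handle is a flat steel blade, y = -2.5 to +2.5 mm, cranked forward to +x. fork_grip and fork keep these axes; the top of the handle is 41 mm above this point.
- fork: The fork tool; origin 78 mm below fork_grip, at the underside of the blade's foot. The foot reaches along +x with two tines, one above the other, that open forward, x = 23 to 52 mm. The mouth between them is 12 mm high, its mid-line 10 mm above this origin, its end at x = 26 mm; a bar lies well in it at x = 40. Tines 4 mm high, tapering at the tips so that the mouth is 15 mm high at its entrance.
- block: Wooden tool block, 90 x 44 x 42 mm, fixed. Origin on the bench under the handle of the fork as it stands there; x along the slot, the way the fork points; z up. The slot runs from x = -13 to +55 mm, is 7.8 mm wide (11.8 mm at its mouth), its floor 6 mm above the bench; the fork home stands on that floor, its handle's lower end 1 mm above the block.
- roller: The roller with its axle; origin and axes as roller_mid.
- tray: White open card box, 146 mm (x) x 232 mm (y) x 55 mm high, walls and floor 2 mm, fixed. Origin: centre of its underside. A foam block and a gold cap are stuck to its floor near x +45, y +95 mm and x +30, y -95 mm; the middle 140 mm of its length is empty.
- copper_spool: Bystander: white-flanged spool of copper wire, 69 x 53 x 30 mm, loose, origin under its middle.
- white_spool: Bystander: black-flanged spool of white wire, 67 x 49 x 26 mm, loose, origin under its middle.
- core: Bystander: brown wound core standing upright, 32 x 33 x 81 mm, loose, origin under its middle.
There are look-alikes about, which are no part of the job. Of the things that look like the roller, the smaller one is meant. Of the things that look like the fork, the smaller one is meant.

How it is judged:
By the outcome, as a careful person would: the job done as asked, in the order asked, and still so for the second after the job is handed in, with the robot touching nothing.
It also fails if it takes over 72 s, if anything falls off the work surface, if the arm or the gripper's body presses on something with over 40 N, if the wrist force passes 120 N, or if a joint passes its speed limit or range.

## Working session

There is one attempt and no reset: what is moved stays moved. The work goes in short steps, Python scripts to look and compute and a tool call to move; the robot and the scene stay as the last step left them, time stands still between calls to the robot, and variables do not carry over. Pictures are saved under pics/ and viewed, about 8 in all and at most 12, crops included, and the job is handed in when it is done.

Besides the shell and the picture viewer there is one more tool, called after "Call:" as name(argument=value, ...), one argument or row to a line, values as JSON. move_arm: Moves the arm, as the interface text tells. Its arguments: {"type":"object","properties":{"rows":{"type":"array","items":{"type":"array","items":{"type":"array","items":{"type":"number"}}}},"force":{"type":"number"}},"required":["rows"]}

```bash
mkdir -p pics; ls; python3 - <<'E'
from station import *
import cv2,numpy as np
a=capture("scene");b=capture("top")
cv2.imwrite("pics/s0.png",cv2.resize(a,None,fx=1.5,fy=1.5,interpolation=cv2.INTER_CUBIC));cv2.imwrite("pics/t0.png",cv2.resize(b,None,fx=1.5,fy=1.5,interpolation=cv2.INTER_CUBIC))
cv2.imwrite("s0.png",a);cv2.imwrite("t0.png",b)
for n in("scene","top"):
    c=camera_info(n);R=cv2.Rodrigues(np.array(c["rvec"]))[0];print(c,-R.T@np.array(c["tvec"]))
print(state())
E
```

```text
pics
{'fx': 465.41155692030634, 'fy': 465.41155692030634, 'cx': 252.75023484024968, 'cy': 186.83618177938905, 'rvec': array([ 2.3444278 , -0.59339331,  0.21043946]), 'tvec': array([-0.54587882,  0.33397072,  0.87487829])} [ 0.33220791 -0.56074158  0.86610562]
{'fx': 404.70030097104626, 'fy': 404.70030097104626, 'cx': 263.1370581376618, 'cy': 195.14501821118213, 'rvec': array([ 2.17688121, -2.16643053,  0.1411032 ]), 'tvec': array([0.07087755, 0.64738157, 1.14236245])} [0.51483421 0.09412908 1.20631834]
{'time_s': 0.1, 'joint_pos': array([-1.31077985e+00,  4.86791747e-02,  9.77095013e-02,  1.62203289e+00,
        1.26990194e-05,  1.44303052e+00]), 'joint_velocities': array([ 0.00072179, -0.00064351,  0.00110091, -0.00053376, -0.00066001,
       -0.00039489]), 'joint_torque': array([ 4.44920021e-03, -3.39851367e+01,  3.20935822e+01,  1.57522154e-02,
       -3.18075013e-05,  3.91742276e-06]), 'ee_pos': array([ 0.19837961, -0.48544897,  0.23021039]), 'eef_rot': array([-3.08056427e+00, -6.04893243e-01,  2.08943032e-04]), 'ft_force': array([-0.64929574,  0.48626408, -0.22857529]), 'ft_torque': array([ 0.0058474 , -0.04209063,  0.04617219]), 'opening': 0.08588066343456381}
```

View pics/s0.png

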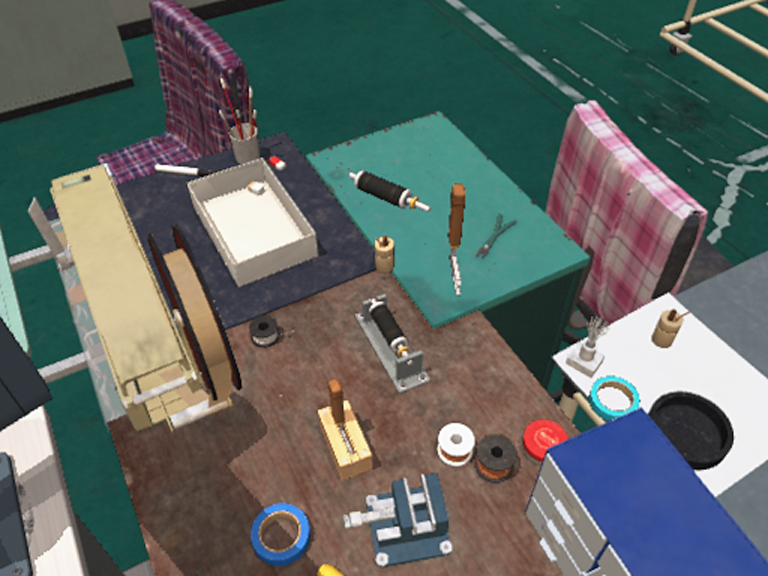

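View pics/t0.png

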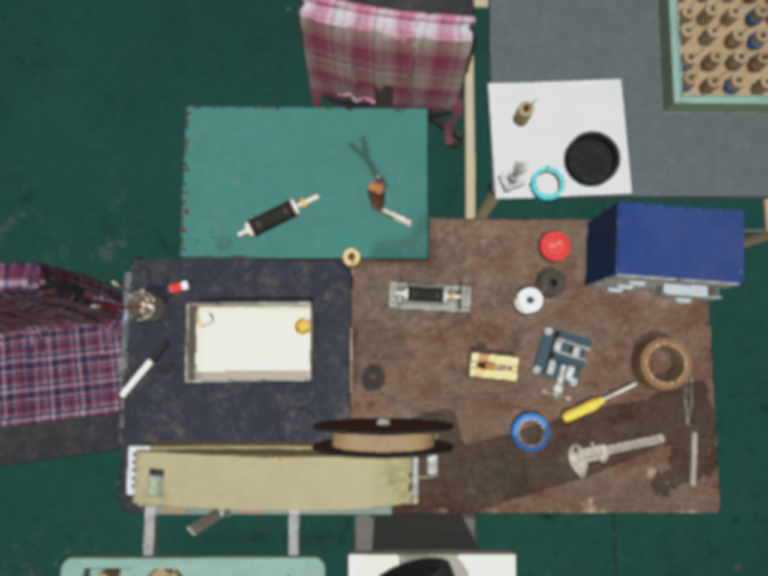

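The two look-alike pairs (full-view pixels, 1.5x scene):
- **Rollers:** one in the bracket at (390,330), one on the teal mat at (388,190). The bracketed one is the smaller and sits in the steel bracket.
- **Forks:** one in the wooden block at (337,410), one standing on the teal mat at (456,235). The one in the block is the smaller.

I'll confirm both in one enlarged crop.

```bash
cat > h.py <<'E'
import cv2,numpy as np
from station import *
C={n:camera_info(n) for n in("scene","top")}
def proj(n,P):
    c=C[n];K=np.array([[c["fx"],0,c["cx"]],[0,c["fy"],c["cy"]],[0,0,1.]])
    return cv2.projectPoints(np.array(P,float).reshape(-1,1,3),np.array(c["rvec"]),np.array(c["tvec"]),K,None)[0][:,0]
def ray(n,u,v):
    c=C[n];R=cv2.Rodrigues(np.array(c["rvec"]))[0]
    d=R.T@np.array([(u-c["cx"])/c["fx"],(v-c["cy"])/c["fy"],1.]);return -R.T@np.array(c["tvec"]),d
def onz(n,u,v,z):
    o,d=ray(n,u,v);return o+d*(z-o[2])/d[2]
def tri(us,ut):
    (o,d),(p,e)=ray("scene",*us),ray("top",*ut);d=d/np.linalg.norm(d);e=e/np.linalg.norm(e)
    A=sum((np.eye(3)-np.outer(x,x) for x in(d,e)));b=(np.eye(3)-np.outer(d,d))@o+(np.eye(3)-np.outer(e,e))@p
    X=np.linalg.solve(A,b);return X,1e3*np.linalg.norm(np.cross(d,e)@(o-p))/np.linalg.norm(np.cross(d,e))
def crop(img,x0,y0,w,h,s):
    o=cv2.resize(img[y0:y0+h,x0:x0+w],None,fx=s,fy=s,interpolation=cv2.INTER_CUBIC)
    for x in range(-(-x0//10)*10,x0+w,10):
        cv2.line(o,(int((x-x0+.5)*s),0),(int((x-x0+.5)*s),8 if x%50 else 18),(0,255,255),1)
    for y in range(-(-y0//10)*10,y0+h,10):
        cv2.line(o,(0,int((y-y0+.5)*s)),(8 if y%50 else 18,int((y-y0+.5)*s)),(0,255,255),1)
    return o
E
python3 - <<'E'
from h import *
a=cv2.imread("s0.png");b=cv2.imread("t0.png")
o=np.zeros((600,800,3),np.uint8)
o[:,:390]=crop(a,230,195,65,100,6);
o[:240,400:800]=crop(b,255,180,66,40,6)[:240,:396].shape and cv2.copyMakeBorder(crop(b,255,180,66,40,6),0,0,0,4,0)
o[250:600,400:800]=crop(a,205,250,50,70,5)[:, :400].shape and cv2.copyMakeBorder(crop(a,205,250,50,70,5),0,0,0,150,0)
o[250:430,660:800]=crop(b,308,230,28,36,5)
cv2.imwrite("pics/c1.png",o)
for k in [(0.3,-0.1,0),(0.4,-0.1,0),(0.3,0,0)]: print(proj("scene",k),proj("top",k))
E
```

```text
[[132.64545619 336.45733703]] [[322.24323481 315.36459221]]
[[180.32571121 313.81473769]] [[321.81543455 280.40690914]]
[[117.35804893 295.92486389]] [[287.92218451 315.34063154]]
```

View pics/c1.png

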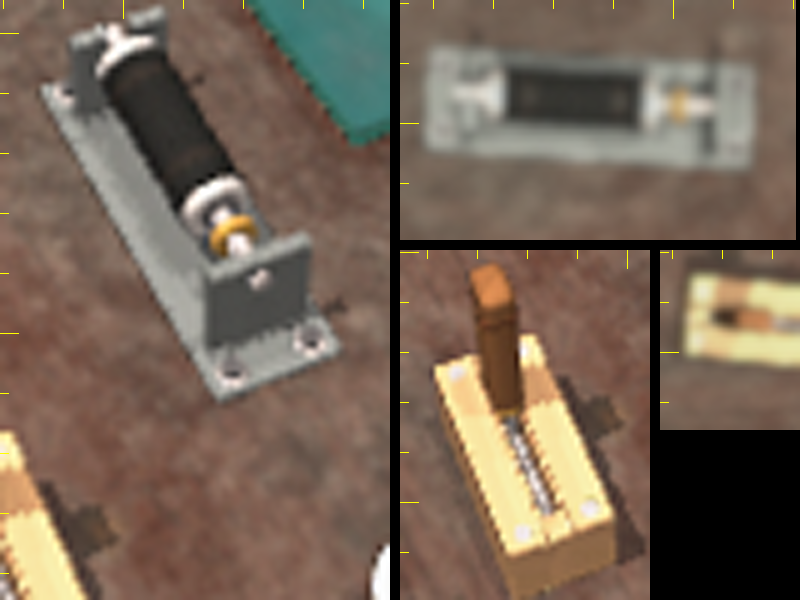

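Confirmed. The small roller is in the bracket, with its brass collar at crop (234,236), at the near (-y) end. The small fork is in the block, with the handle at the far end of the slot and the slot running toward -y. Now measuring.

```bash
python3 - <<'E'
from h import *
a=cv2.imread("s0.png");b=cv2.imread("t0.png")
S=lambda X,Y:((X+.5)/6-.5+230,(Y+.5)/6-.5+195)
B=lambda X,Y:((X-400+.5)/5-.5+205,(Y-250+.5)/5-.5+250)
T=lambda X,Y:((X-400+.5)/6-.5+255,(Y+.5)/6-.5+180)
T2=lambda X,Y:((X-660+.5)/5-.5+308,(Y-250+.5)/5-.5+230)
mm=lambda p:np.round(1e3*p,1)
def yaw(p,q): d=q-p; return np.degrees(np.arctan2(d[1],d[0])),1e3*np.linalg.norm(d)
print("block top corners z42")
c=[onz("scene",*B(*p),.042) for p in[(437,370),(535,335),(612,517),(513,557)]]
for p in c: print(mm(p))
print(yaw(c[0],c[3]),yaw(c[1],c[2]),yaw(c[0],c[1]),mm(sum(c)/4))
print("handle top z125",mm(onz("scene",*B(495,282),.125)), "tine end visible z42",mm(onz("scene",*B(548,512),.042)))
# brass
def cent(img,x0,y0,x1,y1):
    h=cv2.cvtColor(img[y0:y1,x0:x1],cv2.COLOR_BGR2HSV);m=((h[...,0]>10)&(h[...,0]<32)&(h[...,1]>110)&(h[...,2]>110))
    v,u=np.nonzero(m);return u.mean()+x0,v.mean()+y0,m.sum()
cs=cent(a,258,225,278,245);ct=cent(b,295,190,308,204);print("brass",cs,ct,"tri",tri(cs[:2],ct[:2]),mm(onz("scene",*cs[:2],.039)),mm(onz("top",*ct[:2],.039)))
print("bracket z51 near cheek corners inner L,R, outer L,R",[mm(onz("scene",*S(*p),.051)) for p in[(202,262),(305,235),(207,276),(311,247)]])
p,q,r=[onz("scene",*S(*x),.004) for x in[(41,91),(221,399),(340,347)]];print("plate",mm(p),mm(q),mm(r),yaw(q,p),yaw(q,r))
print("hole tip z39",mm(onz("scene",*S(262,278),.039)),"ring face",mm(onz("scene",*S(214,196),.039)))
print("top: plate corners",[mm(onz("top",*T(*x),.003)) for x in[(428,48),(425,148),(755,65),(752,167)]])
print("top: barrel ends z39",mm(onz("top",*T(487,95),.039)),mm(onz("top",*T(661,103),.039)),"axle",mm(onz("top",*T(712,105),.039)),"stub",mm(onz("top",*T(457,92),.039)))
# tray corners from both (full 1.5x pics)
F=lambda X,Y:((X+.5)/1.5-.5,(Y+.5)/1.5-.5)
for n,pts in(("scene",[(188,182),(263,160),(316,237),(238,283)]),("top",[(186,303),(312,302),(312,381),(187,381)])):
    t=[onz(n,*F(*x),.055) for x in pts];print("tray",n,[mm(x)[:2] for x in t],mm(sum(t)/4),[yaw(t[i],t[(i+1)%4]) for i in range(4)])
E
```

```text
block top corners z42
[487.5 -70.5  42. ]
[530.1 -74.7  42. ]
[ 519.7 -163.2   42. ]
[ 478.4 -160.    42. ]
(np.float64(-95.80547573428078), np.float64(89.95501152815362)) (np.float64(-96.70429615389091), np.float64(89.07909093155806)) (np.float64(-5.663707550077862), np.float64(42.83769506602134)) [ 503.9 -117.1   42. ]
handle top z125 [507.3 -95.5 125. ] tine end visible z42 [ 498.7 -149.4   42. ]
brass (np.float64(267.92), np.float64(233.12), np.int64(25)) (np.float64(nan), np.float64(nan), np.int64(0)) tri (array([nan, nan, nan]), np.float64(nan)) [639.  -34.3  39. ] [nan nan nan]
bracket z51 near cheek corners inner L,R, outer L,R [array([619.1, -49. ,  51. ]), array([657.4, -56.4,  51. ]), array([617.7, -55.2,  51. ]), array([656.6, -62. ,  51. ])]
plate [619.8  84.2   4. ] [612.1 -76.1   4. ] [661.7 -77.4   4. ] (np.float64(87.27204166732055), np.float64(160.53805523833697)) (np.float64(-1.5090770565586338), np.float64(49.523715289567356))
hole tip z39 [638.9 -58.   39. ] ring face [641.7 -17.4  39. ]
top: plate corners [array([673.5,  85.2,   3. ]), array([623.3,  86.4,   3. 
[... 332 characters left out ...]
 np.float64(142.40423846080498)), (np.float64(-89.74010740170768), np.float64(233.94714154090994)), (np.float64(-167.03310717209067), np.float64(153.97664328097062)), (np.float64(88.5964432284795), np.float64(275.2872088831686))]
tray top [array([623.4, 470. ]), array([626.7, 232. ]), array([478. , 229.1]), array([477.2, 462. ])] [551.3 348.3  55. ] [(np.float64(-89.22437113317368), np.float64(238.06328800776987)), (np.float64(-178.90509170115357), np.float64(148.72608864697946)), (np.float64(90.18692798920006), np.float64(232.85675983704945)), (np.float64(3.1422056623436507), np.float64(146.4561864926407))]<stdin>:17: RuntimeWarning: Mean of empty slice.
  ret = ret.dtype.type(ret / rcount)
```

```bash
cat >> h.py <<'E'
from scipy.spatial.transform import Rotation as Rn
def plan(x,y,z,psi,n):
    """rows (tool mm/deg) to bring TCP to x,y,z mm, pointing down, tool-x yaw psi deg, in n rows"""
    s=state();p=1e3*np.array(s["ee_pos"]);R=Rn.from_rotvec(s["eef_rot"])
    c,q=np.cos(np.radians(psi)),np.sin(np.radians(psi))
    G=Rn.from_matrix(np.array([[c,q,0],[q,-c,0],[0,0,-1.]]).T if False else np.column_stack([[c,q,0],[q,-c,0],[0,0,-1]]))
    w=(R.inv()*G).as_rotvec();d=(np.array([x,y,z])-p)/n
    for i in range(n):
        Ri=R*Rn.from_rotvec(w*i/n);print(np.round(Ri.inv().apply(d),1).tolist(),np.round(np.degrees(w)/n,2).tolist())
    print("t",s["time_s"],"pos",p.round(1),"F",np.round(s["ft_force"],1),"open",s["opening"])
E
python3 -c "
from h import *
plan(506,-96,150,83.8,12)"
```

```text
[36.0, -20.3, 6.7] [-0.01, -0.01, -5.13]
[37.7, -17.0, 6.7] [-0.01, -0.01, -5.13]
[39.1, -13.6, 6.7] [-0.01, -0.01, -5.13]
[40.1, -10.1, 6.7] [-0.01, -0.01, -5.13]
[40.9, -6.4, 6.7] [-0.01, -0.01, -5.13]
[41.3, -2.7, 6.7] [-0.01, -0.01, -5.13]
[41.3, 1.0, 6.7] [-0.01, -0.01, -5.13]
[41.1, 4.6, 6.7] [-0.01, -0.01, -5.13]
[40.5, 8.3, 6.7] [-0.01, -0.01, -5.13]
[39.6, 11.9, 6.7] [-0.01, -0.01, -5.13]
[38.4, 15.4, 6.7] [-0.01, -0.01, -5.13]
[36.9, 18.8, 6.7] [-0.01, -0.01, -5.13]
t 0.1 pos [ 198.4 -485.4  230.2] F [-0.6  0.5 -0.2] open 0.08588066343456381
```

Call:
move_arm(
  rows=[
    [[36,-20,3,0,0,-5.1,50],[38,-17,4,0,0,-5.1,50],[39,-14,6,0,0,-5.1,50],[40,-10,7,0,0,-5.1,50],[41,-6,7,0,0,-5.1,50],[41,-3,7,0,0,-5.1,50],[41,1,7,0,0,-5.1,50],[41,5,7,0,0,-5.1,50],[40,8,7,0,0,-5.1,50],[40,12,7,0,0,-5.1,50],[38,15,7,0,0,-5.1,50],[37,19,7,0,0,-5.1,50]],
  ],
)

```text
time_s: 1.3
ee_pos: [0.5064, -0.0811, 0.1452]
eef_rot: [-2.306, -2.122, 0.001]
ft_force: [1.2, -0.6, 0.2]
opening: 0.0498
```

```bash
python3 -c "
from h import *
plan(506,-96,150,83.8,2)"
```

```text
[-7.4, 0.4, -2.4] [-0.19, -0.14, 0.71]
[-7.4, 0.5, -2.4] [-0.19, -0.14, 0.71]
t 1.3 pos [506.4 -81.1 145.2] F [ 1.2 -0.6  0.2] open 0.04981831857680567
```

Call:
move_arm(
  rows=[
    [[-7.5,0.5,-2,0,0,0.7,50],[-7.5,0.5,-2,0,0,0.7,50],[0,0,0,0,0,0,50]],
  ],
)

```text
time_s: 1.6
ee_pos: [0.5063, -0.0914, 0.1459]
eef_rot: [-2.318, -2.099, 0.004]
ft_force: [0.0, 0.1, 0.4]
opening: 0.05
```

```bash
python3 -c "
from h import *
a=capture('scene')
plan(506,-96,150,83.8,1)
plan(506,-96,59,83.8,7)
cv2.imwrite('pics/s1.png',crop(a,190,200,80,110,5))
for z in(.15,.169): print(proj('scene',[[.506,-.096,z]]))"
```

```text
[-4.6, 0.2, -4.2] [-0.71, -0.44, 0.5]
t 1.65 pos [506.2 -91.4 145.8] F [-0.3 -0.4 -0.3] open 0.04978591855478156
[-0.8, 0.2, 12.4] [-0.1, -0.06, 0.07]
[-0.7, 0.2, 12.4] [-0.1, -0.06, 0.07]
[-0.7, 0.2, 12.4] [-0.1, -0.06, 0.07]
[-0.7, 0.1, 12.4] [-0.1, -0.06, 0.07]
[-0.7, 0.1, 12.4] [-0.1, -0.06, 0.07]
[-0.7, 0.1, 12.4] [-0.1, -0.06, 0.07]
[-0.7, 0.1, 12.4] [-0.1, -0.06, 0.07]
t 1.65 pos [506.2 -91.4 145.8] F [-0.3 -0.4 -0.3] open 0.04978591855478156
[[222.30905732 248.93789599]]
[[221.66570743 242.98463166]]
```

View pics/s1.png

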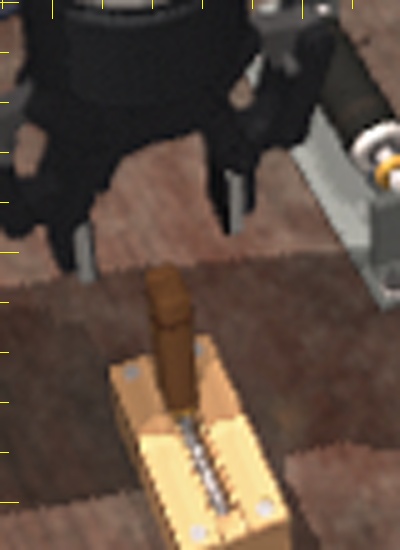

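The fingers straddle the handle, with tips at crop (85,280) and (233,232) and the handle top at (168,277). Descending.

Call:
move_arm(
  rows=[
    [[-4,0,8,-0.7,-0.4,0.4,50],[-2,0,15,0,0,0,50],[0,0,15,0,0,0,50],[0,0,15,0,0,0,50],[0,0,15,0,0,0,50],[0,0,10,0,0,0,50],[0,0,5,0,0,0,50],[0,0,0,0,0,0,50]],
  ],
)

```text
time_s: 2.45
ee_pos: [0.5016, -0.1066, 0.0594]
eef_rot: [2.352, 2.074, 0.002]
ft_force: [0.0, 0.3, -0.2]
opening: 0.0499
```

```bash
python3 -c "
from h import *
plan(506,-96,59,83.8,1)"
```

```text
[11.0, 3.1, 0.4] [0.29, 0.17, -0.98]
t 2.45 pos [ 501.6 -106.6   59.4] F [ 0.   0.3 -0.2] open 0.049888785386407425
```

Call:
move_arm(
  rows=[
    [[9,2.5,0.3,0.3,0.2,-0.9,50],[0,0,0,0,0,0,50],[0,0,0,0,0,0,50]],
  ],
)

```text
time_s: 2.75
ee_pos: [0.5066, -0.0979, 0.0608]
eef_rot: [2.338, 2.096, 0.003]
ft_force: [-0.2, -0.0, -0.1]
opening: 0.05
```

```bash
python3 -c "
from h import *
plan(506,-96,59,83.8,1)"
```

```text
[1.8, -0.8, 1.8] [0.15, -0.01, -0.05]
t 2.75 pos [506.6 -97.9  60.8] F [-0.2 -0.  -0.1] open 0.04996759084097552
```

Call:
move_arm(
  rows=[
    [[1.5,-0.8,1.5,0,0,0,30],[0,0,0,0,0,0,20],[0,0,0,0,0,0,10],[0,0,0,0,0,0,10],[0,0,0,0,0,0,10]],
  ],
  force=90,
)

```text
time_s: 3.25
ee_pos: [0.5073, -0.0961, 0.0608]
eef_rot: [2.335, 2.095, 0.005]
ft_force: [-0.7, -0.4, -0.5]
opening: 0.0126
```

```bash
python3 -c "
from h import *
plan(506,-96,150,83.8,1)
print(state()['ft_torque'])"
```

```text
[-0.1, -0.8, -89.2] [0.31, 0.03, 0.01]
t 3.25 pos [507.3 -96.1  60.8] F [-0.7 -0.4 -0.5] open 0.012557940871685918
[ 0.03154982 -0.0199994  -0.00721563]
```

Gripped: opening 12.6 mm and almost no side force. The home TCP is (507.3, -96.1, 60.8). Lifting.

Call:
move_arm(
  rows=[
    [[0,0,-5,0,0,0,10],[0,0,-10,0,0,0,10],[0,0,-15,0,0,0,10],[0,0,-15,0,0,0,10],[0,0,-15,0,0,0,10],[0,0,-15,0,0,0,10],[0,0,-8,0,0,0,10],[0,0,0,0,0,0,10]],
  ],
)

```text
time_s: 4.05
ee_pos: [0.5073, -0.0964, 0.1506]
eef_rot: [2.334, 2.093, 0.007]
ft_force: [-0.1, -0.2, -0.1]
opening: 0.0129
```

```bash
python3 -c "
from h import *
a=capture('scene');cv2.imwrite('a1.png',a)
plan(560,-46,150,177.2,12)"
```

```text
[4.6, 3.9, 0.0] [0.02, 0.03, -7.78]
[4.1, 4.5, 0.0] [0.02, 0.03, -7.78]
[3.4, 5.0, 0.0] [0.02, 0.03, -7.78]
[2.7, 5.4, 0.0] [0.02, 0.03, -7.78]
[1.9, 5.8, 0.0] [0.02, 0.03, -7.78]
[1.2, 6.0, 0.0] [0.02, 0.03, -7.78]
[0.3, 6.1, 0.0] [0.02, 0.03, -7.78]
[-0.5, 6.1, 0.0] [0.02, 0.03, -7.78]
[-1.3, 5.9, 0.0] [0.02, 0.03, -7.78]
[-2.1, 5.7, 0.0] [0.02, 0.03, -7.78]
[-2.9, 5.4, 0.0] [0.02, 0.03, -7.78]
[-3.6, 4.9, 0.0] [0.02, 0.03, -7.78]
t 4.1 pos [507.1 -96.4 150. ] F [-0.2 -0.1 -0.2] open 0.013185899137578767
```

Call:
move_arm(
  rows=[
    [[4,3,0,0,0,-7.8,10],[4,4,0,0,0,-7.8,10],[3,4,0,0,0,-7.8,10],[2,5,0,0,0,-7.8,10],[2,5,0,0,0,-7.8,10],[1,5,0,0,0,-7.8,10],[0,5,0,0,0,-7.8,10],[0,5,0,0,0,-7.8,10],[0,5,0,0,0,-7.8,10],[0,5,0,0,0,-7.8,10],[0,5,0,0,0,-7.8,10],[0,0,0,0,0,0,10]],
  ],
)

```text
time_s: 5.3
ee_pos: [0.5345, -0.0496, 0.1359]
eef_rot: [-0.19, -3.118, -0.005]
ft_force: [0.2, 0.6, -1.6]
opening: 0.0127
```

```bash
python3 -c "
from h import *
plan(545,-46,84,177.2,6)"
```

```text
[-1.8, 0.8, 8.6] [0.03, -0.17, -0.69]
[-1.8, 0.8, 8.6] [0.03, -0.17, -0.69]
[-1.8, 0.8, 8.6] [0.03, -0.17, -0.69]
[-1.8, 0.7, 8.6] [0.03, -0.17, -0.69]
[-1.7, 0.7, 8.6] [0.03, -0.17, -0.69]
[-1.7, 0.7, 8.6] [0.03, -0.17, -0.69]
t 5.3 pos [534.5 -49.6 135.9] F [ 0.2  0.6 -1.6] open 0.012665034952156932
```

Call:
move_arm(
  rows=[
    [[-2,1,8,0,-0.3,-0.7,10],[-2,1,10,0,-0.3,-0.7,10],[-2,1,10,0,-0.2,-0.7,10],[-2,1,10,0,-0.2,-0.7,10],[-1,0,8,0,0,-0.5,10],[0,0,4,0,0,0,10],[0,0,0,0,0,0,10]],
  ],
)

```text
time_s: 6.0
ee_pos: [0.5414, -0.0463, 0.0775]
eef_rot: [-0.106, -3.134, -0.005]
ft_force: [-0.3, -0.2, -0.4]
opening: 0.0128
```

```bash
python3 -c "
from h import *
plan(545,-46,84,177.2,1)"
```

```text
[-3.5, 0.6, -6.5] [0.17, -0.32, -1.07]
t 6.0 pos [541.4 -46.3  77.5] F [-0.3 -0.2 -0.4] open 0.01283325359180382
```

Call:
move_arm(
  rows=[
    [[-3,0.6,-5.5,0.2,-0.3,-1,10],[0,0,0,0,0,0,10],[0,0,0,0,0,0,10]],
  ],
)

```text
time_s: 6.3
ee_pos: [0.5454, -0.0462, 0.0844]
eef_rot: [0.077, 3.139, -0.002]
ft_force: [-1.0, -0.4, -1.5]
opening: 0.0128
```

```bash
python3 -c "
from h import *
plan(545,-46,84,177.2,1)
a=capture('scene');cv2.imwrite('a2.png',a);b=capture('top')
o=np.zeros((600,800,3),np.uint8)
o[:,:480]=crop(a,210,190,80,100,6)
t=crop(b,285,180,40,60,8)[:480,:320];o[:480,480:]=t
cv2.imwrite('pics/c2.png',o)
s=state();p=np.array(s['ee_pos']);th=np.radians(-2.8)
for d,z in((52,10),(23,10),(40,10)): 
  P=p+np.array([d*np.cos(th),d*np.sin(th),0])/1e3;P[2]+=-.0548+z/1e3; print(d,P,proj('scene',P),proj('top',P))
print('axle',proj('scene',[.640,-.046,.039]))"
```

```text
[0.4, 0.2, 0.4] [-0.06, 0.09, 0.0]
t 6.3 pos [545.4 -46.2  84.4] F [-1.  -0.4 -1.5] open 0.012751536020702071
52 [ 0.597557   -0.04879158  0.03979971] [[254.41514981 245.1726609 ]] [[305.5343022  212.22963818]]
23 [ 0.56859163 -0.04737494  0.03979971] [[242.12756207 250.07604087]] [[305.12384967 222.25234099]]
40 [ 0.58557133 -0.04820539  0.03979971] [[249.35471457 247.19203503]] [[305.36473857 216.37015571]]
axle [[270.95351333 236.74552171]]
```

View pics/c2.png

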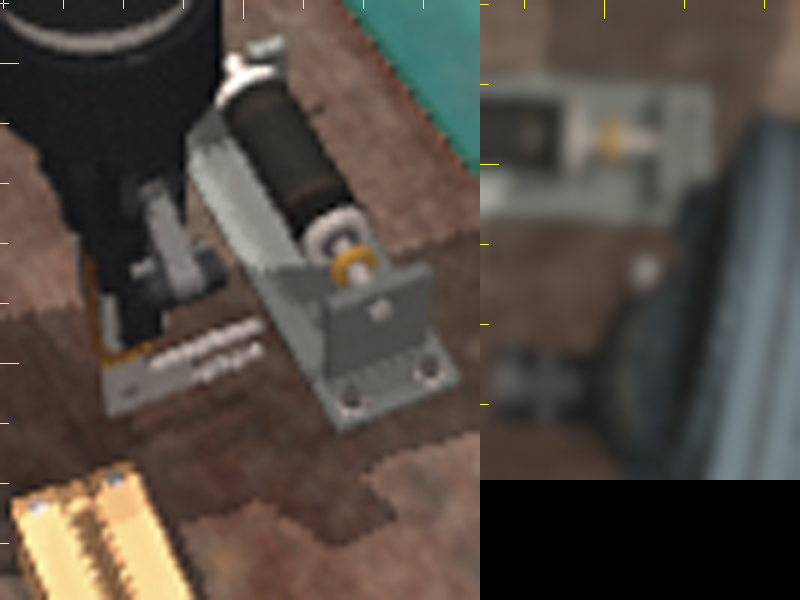

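The tine tips are at px (253.3,245.8), against (254.4,245.2) predicted. So the fork agrees with the calibration to about 2 mm. Collar face estimated at y = -39 and cheek inner face at y = -52.7, so I'm aiming the blade for y = -46.

Call:
move_arm(
  rows=[
    [[-6,0.7,0,0,0,0,10],[-6,0.7,0,0,0,0,10],[-4,0.4,0,0,0,0,10],[0,0,0,0,0,0,10],[0,0,0,0,0,0,10]],
  ],
)

```text
time_s: 6.9
ee_pos: [0.564, -0.0452, 0.0852]
eef_rot: [0.077, 3.137, -0.002]
ft_force: [0.3, -0.3, -1.1]
opening: 0.0131
```

```bash
python3 -c "
from h import *
plan(600,-45.5,84,177.2,4)"
```

```text
[-9.0, 0.4, 0.3] [-0.02, 0.06, -0.0]
[-9.0, 0.4, 0.3] [-0.02, 0.06, -0.0]
[-9.0, 0.4, 0.3] [-0.02, 0.06, -0.0]
[-9.0, 0.4, 0.3] [-0.02, 0.06, -0.0]
t 6.9 pos [564.  -45.2  85.2] F [ 0.3 -0.3 -1.1] open 0.013110063610465066
```

Call:
move_arm(
  rows=[
    [[-1,1.5,0.5,0,0,0,10],[-5,0.3,0.3,0,0,0,10],[-5,0.3,0,0,0,0,10],[-5,0.3,0,0,0,0,10],[0,0,0,0,0,0,10]],
  ],
)

```text
time_s: 7.4
ee_pos: [0.5812, -0.0434, 0.0841]
eef_rot: [0.077, 3.137, -0.002]
ft_force: [-0.2, -0.4, -1.2]
opening: 0.0131
```

```bash
python3 -c "
from h import *
plan(600,-44,84,177.2,4)
a=capture('scene');cv2.imwrite('pics/c3.png',crop(a,225,195,60,75,8))"
```

```text
[-4.7, 0.1, 0.0] [-0.02, 0.05, -0.0]
[-4.7, 0.1, 0.0] [-0.02, 0.05, -0.0]
[-4.7, 0.1, 0.0] [-0.02, 0.05, -0.0]
[-4.7, 0.1, 0.0] [-0.02, 0.05, -0.0]
t 7.4 pos [581.2 -43.4  84.1] F [-0.2 -0.4 -1.2] open 0.013053772845286388
```

View pics/c3.png

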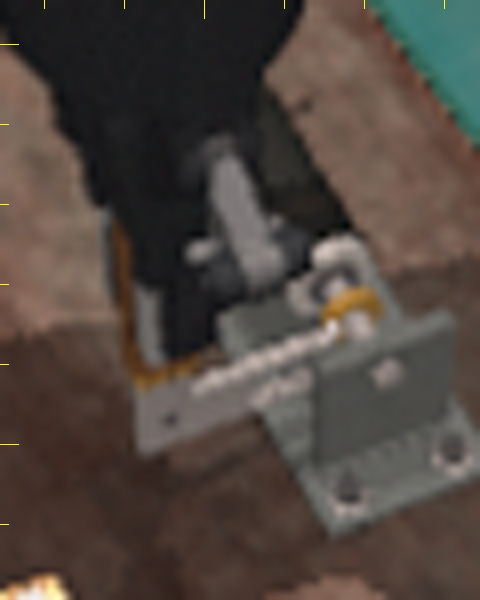

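The tines are entering between collar and cheek: upper tine tip at crop (338,335), collar at (352,305), cheek edge from (315,355). Going on slowly.

Call:
move_arm(
  rows=[
    [[-4,0.2,0,0,0,0,10],[-4,0.2,0,0,0,0,10],[-4,0.2,0,0,0,0,10],[0,0,0,0,0,0,10]],
  ],
)

```text
time_s: 7.85
ee_pos: [0.5938, -0.0434, 0.084]
eef_rot: [0.077, 3.138, -0.002]
ft_force: [-0.5, 0.2, -0.8]
opening: 0.0129
```

```bash
python3 -c "
from h import *
plan(600,-44,84,177.2,2);print(state()['ft_torque'])"
```

```text
[-3.1, -0.1, 0.0] [-0.03, 0.08, -0.01]
[-3.1, -0.1, 0.0] [-0.03, 0.08, -0.01]
t 7.85 pos [593.8 -43.4  84. ] F [-0.5  0.2 -0.8] open 0.012896450573949031
[-0.01206488  0.01863501 -0.01935756]
```

No contact. Next the last 6 mm, then press towards the roller while watching the force.

Call:
move_arm(
  rows=[
    [[-3,0.1,0,0,0,0,10],[-3,0.1,0,0,0,0,10],[0,0,0,0,0,0,10]],
  ],
)

```text
time_s: 8.15
ee_pos: [0.6004, -0.0435, 0.084]
eef_rot: [0.077, 3.138, -0.002]
ft_force: [0.2, 0.3, -0.9]
opening: 0.013
```

Call:
move_arm(
  rows=[
    [[0,1.5,0,0,0,0,10],[0,1.5,0,0,0,0,10],[0,0,0,0,0,0,10]],
  ],
)

```text
time_s: 8.45
ee_pos: [0.6003, -0.0403, 0.0839]
eef_rot: [0.077, 3.139, -0.002]
ft_force: [0.9, 0.0, 0.1]
opening: 0.0133
```

Call:
move_arm(
  rows=[
    [[0,1.5,0,0,0,0,10],[0,1.5,0,0,0,0,10],[0,0,0,0,0,0,10]],
  ],
)

```text
time_s: 8.75
ee_pos: [0.6003, -0.0375, 0.084]
eef_rot: [0.078, 3.139, -0.004]
ft_force: [-0.0, -0.3, -1.2]
opening: 0.0128
```

Call:
move_arm(
  rows=[
    [[0,1.5,0,0,0,0,10],[0,1,0,0,0,0,10],[0,0,0,0,0,0,10]],
  ],
)

```text
time_s: 9.05
ee_pos: [0.6003, -0.0371, 0.084]
eef_rot: [0.081, 3.139, -0.011]
ft_force: [-0.1, -1.7, -0.4]
opening: 0.013
```

```bash
python3 -c "
from h import *
s=state();print(s['ft_force'],s['ft_torque'],s['ee_pos'])"
```

```text
[-0.14590395 -1.66694389 -0.370732  ] [-0.29903683  0.00142176 -0.08909685] [ 0.60031847 -0.03712959  0.08400574]
```

Call:
move_arm(
  rows=[
    [[0,2,0,0,0,0,10],[0,2,0,0,0,0,10],[0,2,0,0,0,0,10]],
  ],
)

```text
time_s: 9.35
ee_pos: [0.6005, -0.0355, 0.0842]
eef_rot: [0.087, 3.139, -0.027]
ft_force: [-0.0, -5.6, -0.9]
opening: 0.0126
```

```bash
python3 -c "
from h import *
plan(600,-35,84,177.2,1);print(state()['ft_torque'])"
```

```text
[0.5, 0.5, 0.1] [-0.98, 0.11, -0.38]
t 9.35 pos [600.5 -35.5  84.2] F [-0.  -5.6 -0.9] open 0.01264126772291244
[-1.44045366  0.0860798  -0.26264033]
```

Call:
move_arm(
  rows=[
    [[0,2.5,0,-1,0,-0.4,10],[0,2.5,0,-1,0,-0.3,10],[0,2.5,0,-1,0,-0.3,10]],
  ],
)

```text
time_s: 9.65
ee_pos: [0.6005, -0.0349, 0.084]
eef_rot: [0.067, 3.139, 0.031]
ft_force: [-0.5, -7.8, -2.3]
opening: 0.0125
```

```bash
python3 -c "
from h import *
plan(600,-31,84,177.2,1);print(state()['ft_torque'])"
```

```text
[0.7, 3.8, 0.1] [1.12, 0.06, 0.37]
t 9.65 pos [600.5 -34.9  84. ] F [-0.5 -7.8 -2.3] open 0.012496767700724349
[-2.21827439  0.17733545 -0.32632609]
```

Call:
move_arm(
  rows=[
    [[0,3,0,0,0,0,10],[0,3,0,0,0,0,10],[0,3,0,0,0,0,10]],
  ],
)

```text
time_s: 9.95
ee_pos: [0.6006, -0.0344, 0.0841]
eef_rot: [0.079, 3.14, 0.004]
ft_force: [-0.3, -7.3, -1.2]
opening: 0.0131
```

```bash
python3 -c "
from h import *
plan(600,-31,84,177.2,1);print(state()['ft_torque'])"
```

```text
[0.8, 3.4, 0.1] [0.15, 0.03, -0.08]
t 9.95 pos [600.6 -34.4  84.1] F [-0.3 -7.3 -1.2] open 0.013061493380719867
[-1.90444896  0.16841751 -0.26929453]
```

Call:
move_arm(
  rows=[
    [[0,4,0,-0.6,0,0,10],[0,4,0,-0.6,0,0,10],[0,4,0,-0.6,0,0,10]],
  ],
)

```text
time_s: 10.25
ee_pos: [0.6008, -0.0324, 0.084]
eef_rot: [-0.092, -3.14, -0.019]
ft_force: [-0.5, -9.1, -1.7]
opening: 0.0125
```

```bash
python3 -c "
from h import *
plan(600,-31,84,177.2,1);print(state()['ft_torque'])"
```

```text
[0.8, 1.3, 0.0] [0.69, -0.02, -0.54]
t 10.25 pos [600.8 -32.4  84. ] F [-0.5 -9.1 -1.7] open 0.01246732074266378
[-2.55237919  0.19001176 -0.38047546]
```

Call:
move_arm(
  rows=[
    [[0,4.3,0,-0.6,0,0.2,10],[0,4.3,0,-0.6,0,0.2,10]],
  ],
)

```text
time_s: 10.45
ee_pos: [0.6009, -0.0317, 0.084]
eef_rot: [-0.113, -3.139, -0.025]
ft_force: [-0.1, -9.1, -1.4]
opening: 0.0132
```

```bash
python3 -c "
from h import *
plan(600,-31,84,177.2,1);print(state()['ft_torque'])"
```

```text
[0.9, 0.6, 0.0] [0.93, -0.05, -1.34]
t 10.45 pos [600.9 -31.7  84. ] F [-0.1 -9.1 -1.4] open 0.013155690600438325
[-2.65380214  0.23124732 -0.36619172]
```

Call:
move_arm(
  rows=[
    [[0,4.3,0,-0.5,0,-0.7,10],[0,4.3,0,-0.5,0,-0.7,10]],
  ],
)

```text
time_s: 10.65
ee_pos: [0.6009, -0.0316, 0.0839]
eef_rot: [-0.085, -3.139, -0.025]
ft_force: [0.2, -10.1, -1.3]
opening: 0.0129
```

```bash
python3 -c "
from h import *
plan(600,-31,84,177.2,1);print(state()['ft_torque'])"
```

```text
[0.9, 0.5, -0.1] [0.9, -0.09, -0.3]
t 10.65 pos [600.9 -31.6  83.9] F [  0.2 -10.1  -1.3] open 0.012893776924547407
[-2.7770096   0.2163487  -0.39808651]
```

Call:
move_arm(
  rows=[
    [[0,4.7,0,-0.5,0,-0.5,10],[0,4.7,0,-0.5,0,-0.5,10]],
  ],
)

```text
time_s: 10.85
ee_pos: [0.601, -0.0312, 0.0837]
eef_rot: [-0.068, -3.139, -0.022]
ft_force: [-0.8, -10.3, -1.6]
opening: 0.0132
```

```bash
python3 -c "
from h import *
plan(600,-31,84,177.2,1);print(state()['ft_torque'])"
```

```text
[1.0, 0.2, -0.3] [0.8, -0.14, 0.31]
t 10.85 pos [601.  -31.2  83.7] F [ -0.8 -10.3  -1.6] open 0.013200268313101029
[-2.8899354   0.14886861 -0.44461936]
```

Call:
move_arm(
  rows=[
    [[0,4.9,-1.5,-0.5,0,-0.2,10],[0,4.9,-1.5,-0.5,0,-0.2,10],[0,4.9,-1.5,-0.5,0,-0.2,10]],
  ],
)

```text
time_s: 11.15
ee_pos: [0.6006, -0.0309, 0.0876]
eef_rot: [-0.07, -3.136, -0.016]
ft_force: [-0.5, -10.1, -1.9]
opening: 0.0127
```

```bash
python3 -c "
from h import *
plan(600,-31,84,177.2,1);print(state()['ft_torque'])"
```

```text
[0.6, -0.2, 3.6] [0.56, -0.28, 0.25]
t 11.15 pos [600.6 -30.9  87.6] F [ -0.5 -10.1  -1.9] open 0.0127153908537479
[-2.99161321  0.16712188 -0.47559251]
```

Call:
move_arm(
  rows=[
    [[0,5,-1.5,-0.5,0,-0.2,10],[0,5,-1.5,-0.5,0.2,-0.2,10],[0,5,-1.5,-0.5,0.2,-0.2,10]],
  ],
)

```text
time_s: 11.45
ee_pos: [0.6005, -0.0305, 0.0917]
eef_rot: [-0.072, -3.127, -0.009]
ft_force: [1.3, -10.6, -2.0]
opening: 0.0128
```

```bash
python3 -c "
from h import *
plan(600,-31,84,177.2,1);print(state()['ft_torque'])
a=capture('scene');cv2.imwrite('pics/c4.png',crop(a,225,195,60,75,8))"
```

```text
[0.4, -0.6, 7.7] [0.29, -0.78, 0.17]
t 11.45 pos [600.5 -30.5  91.7] F [  1.3 -10.6  -2. ] open 0.012771778176846
[-3.01920603  0.17971661 -0.4153678 ]
```

View pics/c4.png

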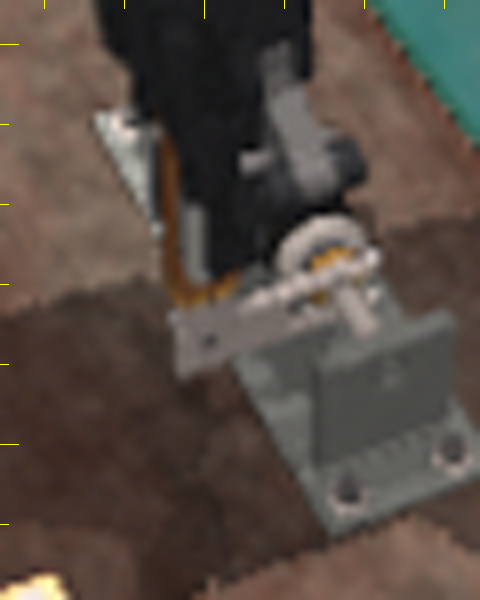

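The hole at crop (392,375) is empty. The axle, at (360,310), is behind the cheek and rising with the fork. Continuing up.

Call:
move_arm(
  rows=[
    [[0,5,-1.5,-0.4,-0.4,-0.2,10],[0,5,-1.5,-0.4,-0.4,-0.2,10],[0,5,-1.5,-0.4,-0.3,-0.2,10]],
  ],
)

```text
time_s: 11.8
ee_pos: [0.6009, -0.0298, 0.0959]
eef_rot: [0.074, 3.136, -0.007]
ft_force: [-1.1, -10.0, -1.0]
opening: 0.0128
```

```bash
python3 -c "
from h import *
plan(600,-31,84,177.2,1);print(state()['ft_torque'])"
```

```text
[0.9, -1.2, 11.9] [-0.24, 0.26, 0.09]
t 11.8 pos [600.9 -29.8  95.9] F [ -1.1 -10.   -1. ] open 0.012846621748705338
[-2.85914157  0.18671716 -0.47992244]
```

Call:
move_arm(
  rows=[
    [[0,5,-1.5,-0.7,0.1,-0.2,10],[0,5,-1.5,-0.6,0,-0.2,10],[0,5,-1.5,-0.6,0,-0.2,10]],
  ],
)

```text
time_s: 12.1
ee_pos: [0.6008, -0.0293, 0.1004]
eef_rot: [0.076, 3.139, -0.003]
ft_force: [-1.5, -10.5, -2.0]
opening: 0.0129
```

```bash
python3 -c "
from h import *
plan(600,-31,84,177.2,1);print(state()['ft_torque'])"
```

```text
[0.8, -1.7, 16.4] [-0.12, 0.09, 0.02]
t 12.1 pos [600.8 -29.3 100.4] F [ -1.5 -10.5  -2. ] open 0.012884112409145165
[-3.03095115  0.16553178 -0.44800837]
```

Call:
move_arm(
  rows=[
    [[0,5,-1.3,-0.6,0,-0.1,10],[0,5,-1,-0.6,0,-0.1,10]],
  ],
)

```text
time_s: 12.3
ee_pos: [0.6011, -0.0289, 0.1029]
eef_rot: [0.083, 3.139, -0.002]
ft_force: [-1.3, -10.3, -2.0]
opening: 0.0128
```

```bash
python3 -c "
from h import *
plan(600,-31,84,177.2,1);print(state()['ft_torque'])
a=capture('scene');cv2.imwrite('pics/c5.png',crop(a,225,195,60,75,8))"
```

```text
[1.0, -2.1, 18.9] [-0.08, 0.08, -0.23]
t 12.3 pos [601.1 -28.9 102.9] F [ -1.3 -10.3  -2. ] open 0.012784460928531362
[-2.9239717   0.20148344 -0.37425015]
```

View pics/c5.png

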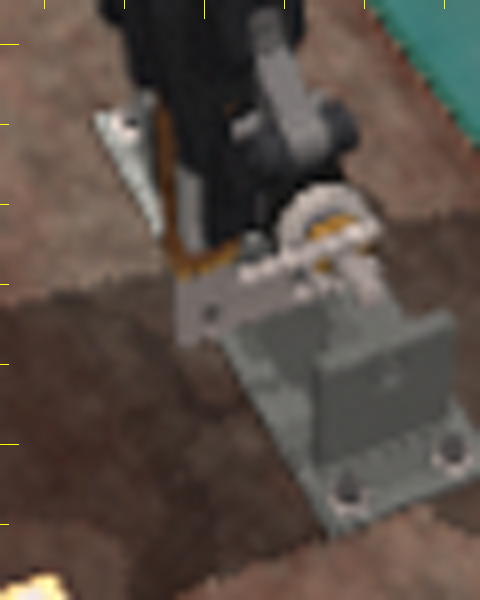

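The tip at crop (370,290) is well above the cheek's top edge (380,330). Next: let it spring out over the edge, then lower a little.

Call:
move_arm(
  rows=[
    [[0,-2,0,0,0,0,10],[0,-2,0,0,0,0,10],[0,-2,0,0,0,0,10],[0,-2,0,0,0,0,10],[0,0,0,0,0,0,10]],
  ],
)

```text
time_s: 12.85
ee_pos: [0.6002, -0.0381, 0.1024]
eef_rot: [0.086, 3.14, -0.003]
ft_force: [0.3, -0.2, -1.4]
opening: 0.0127
```

```bash
python3 -c "
from h import *
plan(600,-43,97.5,177.2,1);print(state()['ft_torque'])
a=capture('scene');cv2.imwrite('pics/c6.png',crop(a,225,195,60,75,8))"
```

```text
[-0.1, -4.9, 4.9] [-0.12, 0.01, -0.32]
t 12.85 pos [600.2 -38.1 102.4] F [ 0.3 -0.2 -1.4] open 0.012733633319332662
[-0.17318742  0.03473178 -0.08347375]
```

View pics/c6.png

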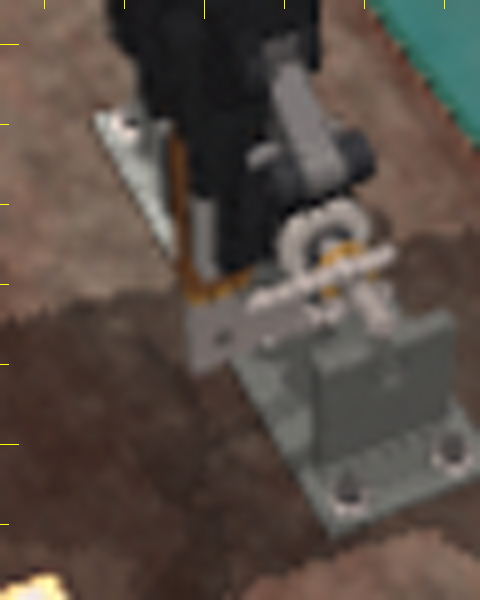

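Call:
move_arm(
  rows=[
    [[0,-1,1,0,0,0,10],[0,-1,1.5,0,0,0,10],[0,0,1.5,0,0,0,10],[0,0,0,0,0,0,10]],
  ],
)

```text
time_s: 13.3
ee_pos: [0.6003, -0.0384, 0.0982]
eef_rot: [0.082, 3.14, 0.0]
ft_force: [-0.0, -0.5, -1.1]
opening: 0.013
```

```bash
python3 -c "
from h import *
plan(600,-43,97.5,177.2,1);print(state()['ft_torque'])"
```

```text
[0.0, -4.6, 0.7] [0.0, 0.03, -0.2]
t 13.3 pos [600.3 -38.4  98.2] F [-0.  -0.5 -1.1] open 0.012993997636218776
[-0.02955799 -0.03714702 -0.00200637]
```

Call:
move_arm(
  rows=[
    [[0,-2,0.5,0,0,0,10],[2,-1,0,0,0,0,10],[5,0,0,0,0,0,10],[5,0,0,0,0,0,10],[0,0,0,0,0,0,10]],
  ],
)

```text
time_s: 13.8
ee_pos: [0.5873, -0.0411, 0.0982]
eef_rot: [0.082, 3.139, 0.0]
ft_force: [0.1, 0.5, -1.1]
opening: 0.0126
```

```bash
python3 -c "
from h import *
plan(545,-40,97.5,177.2,6);print(state()['ft_torque'])"
```

```text
[7.1, -0.2, 0.1] [0.0, 0.01, -0.03]
[7.1, -0.2, 0.1] [0.0, 0.01, -0.03]
[7.1, -0.2, 0.1] [0.0, 0.01, -0.03]
[7.1, -0.2, 0.1] [0.0, 0.01, -0.03]
[7.1, -0.2, 0.1] [0.0, 0.01, -0.03]
[7.1, -0.2, 0.1] [0.0, 0.01, -0.03]
t 13.8 pos [587.3 -41.1  98.2] F [ 0.1  0.5 -1.1] open 0.012649078360320556
[ 0.06551493 -0.05031632  0.01087515]
```

Call:
move_arm(
  rows=[
    [[6,0,0,0,0,0,10],[8,0,0,0,0,0,10],[10,0,0,0,0,0,10],[10,0,0,0,0,0,10],[8,0,-3,0,0,0,10],[0,0,-10,0,0,0,10],[0,0,-15,0,0,0,10],[0,0,-15,0,0,0,10],[0,0,-10,0,0,0,10],[0,0,0,0,0,0,10]],
  ],
)

```text
time_s: 14.8
ee_pos: [0.5416, -0.0385, 0.1562]
eef_rot: [0.082, 3.137, -0.0]
ft_force: [1.1, -0.3, -0.9]
opening: 0.0126
```

```bash
python3 -c "
from h import *
plan(507.3,-96.1,150,83.8,12)
a=capture('scene');cv2.imwrite('pics/c7.png',crop(a,205,185,80,75,8))"
```

```text
[2.6, -4.9, 0.5] [0.01, 0.02, 7.77]
[1.9, -5.2, 0.5] [0.01, 0.02, 7.77]
[1.2, -5.5, 0.5] [0.01, 0.02, 7.77]
[0.4, -5.6, 0.5] [0.01, 0.02, 7.77]
[-0.3, -5.6, 0.5] [0.01, 0.02, 7.77]
[-1.1, -5.5, 0.5] [0.01, 0.02, 7.77]
[-1.8, -5.3, 0.5] [0.01, 0.02, 7.77]
[-2.5, -5.0, 0.5] [0.01, 0.02, 7.77]
[-3.2, -4.6, 0.5] [0.01, 0.02, 7.77]
[-3.7, -4.1, 0.5] [0.01, 0.02, 7.77]
[-4.3, -3.6, 0.5] [0.01, 0.02, 7.77]
[-4.7, -3.0, 0.5] [0.01, 0.02, 7.77]
t 14.8 pos [541.6 -38.5 156.2] F [ 1.1 -0.3 -0.9] open 0.01264433327684911
```

View pics/c7.png

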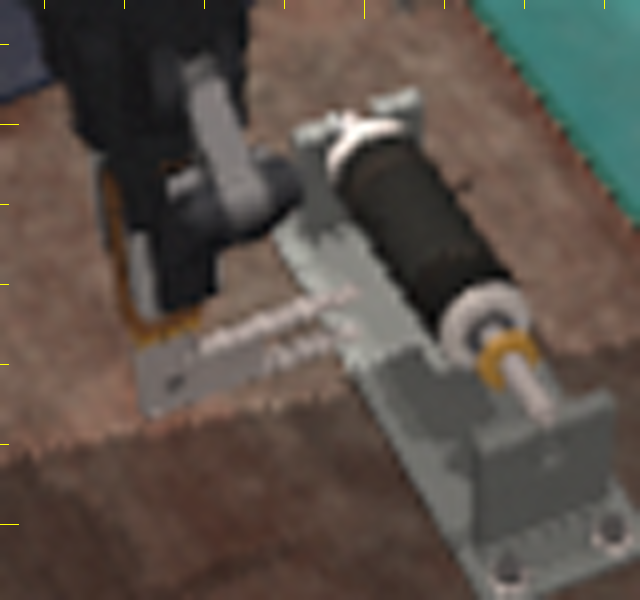

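The axle end now rests on the cheek's top edge at crop (543,412), and the fork is free. Taking the fork back to the block.

Call:
move_arm(
  rows=[
    [[3,-5,0,0,0,7.7,10],[2,-5,0,0,0,7.7,10],[1,-5,0,0,0,7.7,10],[0,-5,0,0,0,7.7,10],[0,-5,0,0,0,7.7,10],[-1,-5,0,0,0,7.7,10],[-2,-5,0,0,0,7.7,10],[-2,-5,0,0,0,7.7,10],[-3,-4,0,0,0,7.7,10],[-4,-4,0,0,0,7.7,10],[-4,-3,0,0,0,7.7,10],[0,0,0,0,0,0,10]],
  ],
)

```text
time_s: 16.05
ee_pos: [0.5062, -0.0881, 0.1452]
eef_rot: [-2.236, -2.192, 0.008]
ft_force: [-0.1, 0.1, -0.4]
opening: 0.0134
```

```bash
python3 -c "
from h import *
plan(507.3,-96.3,125,83.8,1)"
```

```text
[-8.2, 1.4, 20.2] [-0.66, -0.19, 5.05]
t 16.05 pos [506.2 -88.1 145.2] F [-0.1  0.1 -0.4] open 0.01339592034894358
```

Call:
move_arm(
  rows=[
    [[-4,0.7,3,-0.4,-0.1,2.5,10],[-3.5,0.7,3,0,0,2.3,10],[0,0,2,0,0,0,10],[0,0,0,0,0,0,10]],
  ],
)

```text
time_s: 16.45
ee_pos: [0.5067, -0.0948, 0.1346]
eef_rot: [-2.319, -2.109, 0.004]
ft_force: [-0.7, -0.1, -0.7]
opening: 0.0132
```

```bash
python3 -c "
from h import *
plan(507.3,-96.3,125,83.8,1)"
```

```text
[-1.4, 0.8, 9.6] [-0.42, -0.18, 0.77]
t 16.45 pos [506.7 -94.8 134.6] F [-0.7 -0.1 -0.7] open 0.013234514946911975
```

Call:
move_arm(
  rows=[
    [[-1.2,0.7,8,-0.3,-0.1,0.7,10],[0,0,8,0,0,0,10],[0,0,8,0,0,0,10],[0,0,0,0,0,0,10],[0,0,0,0,0,0,10]],
  ],
)

```text
time_s: 16.95
ee_pos: [0.5067, -0.0951, 0.1074]
eef_rot: [-2.33, -2.101, 0.001]
ft_force: [0.6, 0.8, -0.8]
opening: 0.0128
```

```bash
python3 -c "
from h import *
plan(507.3,-96.3,104,83.8,1)"
```

```text
[-1.1, 0.7, 3.4] [-0.2, -0.11, 0.28]
t 16.95 pos [506.7 -95.1 107.4] F [ 0.6  0.8 -0.8] open 0.012768592301659182
```

Call:
move_arm(
  rows=[
    [[-1.1,0.9,1,0,0,0.3,10],[0,0,0,0,0,0,10],[0,0,4,0,0,0,10],[0,0,5,0,0,0,10],[0,0,5,0,0,0,10],[0,0,0,0,0,0,10]],
  ],
)

```text
time_s: 17.55
ee_pos: [0.5082, -0.0966, 0.0921]
eef_rot: [-2.337, -2.096, -0.0]
ft_force: [-0.3, 0.6, -1.1]
opening: 0.0131
```

```bash
python3 -c "
from h import *
plan(507.3,-96.3,61.5,83.8,1);print(state()['ft_torque'])"
```

```text
[0.2, -0.9, 30.6] [-0.1, -0.1, -0.03]
t 17.55 pos [508.2 -96.6  92.1] F [-0.3  0.6 -1.1] open 0.013124603973274022
[0.02653324 0.04139843 0.03284671]
```

Call:
move_arm(
  rows=[
    [[0,-0.9,4,0,0,0,10],[0,0,5,0,0,0,10],[0,0,5,0,0,0,10],[0,0,0,0,0,0,10]],
  ],
)

```text
time_s: 17.95
ee_pos: [0.507, -0.0964, 0.0765]
eef_rot: [-2.337, -2.096, 0.0]
ft_force: [-0.9, 0.5, -0.4]
opening: 0.0129
```

```bash
python3 -c "
from h import *
plan(507.3,-96.3,61.5,83.8,1);print(state()['ft_torque'])"
```

```text
[0.1, 0.3, 15.0] [-0.13, -0.1, -0.03]
t 17.95 pos [507.  -96.4  76.5] F [-0.9  0.5 -0.4] open 0.012926622701008531
[ 0.02631622 -0.01329254 -0.01583595]
```

Call:
move_arm(
  rows=[
    [[0,0.2,4,0,0,0,10],[0,0,4,0,0,0,10],[0,0,4,0,0,0,10],[0,0,0,0,0,0,10],[0,0,1.5,0,0,0,10],[0,0,0,0,0,0,10]],
  ],
)

```text
time_s: 18.55
ee_pos: [0.5071, -0.0964, 0.0617]
eef_rot: [-2.337, -2.095, 0.0]
ft_force: [-0.0, -0.5, -1.3]
opening: 0.0128
```

```bash
python3 -c "
from h import *
plan(507.3,-96.3,61.5,83.8,1);print(state()['ft_torque'])"
```

```text
[0.1, 0.2, 0.2] [-0.14, -0.11, -0.03]
t 18.55 pos [507.1 -96.4  61.7] F [-0.  -0.5 -1.3] open 0.012824545442914158
[ 0.03710682 -0.00926075 -0.00119227]
```

Call:
move_arm(
  rows=[
    [[0,0,1.2,0,0,0,10],[0,0,0.8,0,0,0,10],[0,0,0,0,0,0,18],[0,0,0,0,0,0,30],[0,0,0,0,0,0,45],[0,0,0,0,0,0,45]],
  ],
)

```text
time_s: 19.15
ee_pos: [0.5084, -0.0968, 0.0614]
eef_rot: [-2.339, -2.097, -0.002]
ft_force: [-0.0, 0.0, -0.4]
opening: 0.045
```

```bash
python3 -c "
from h import *
s=state();print(s['ee_pos'],s['ft_force'])"
```

```text
[ 0.50839363 -0.09682204  0.06137564] [-0.01521053  0.02248255 -0.37032701]
```

Call:
move_arm(
  rows=[
    [[0,0,-4,0,0,0,45],[0,0,-10,0,0,0,45],[0,0,-15,0,0,0,45],[0,0,-20,0,0,0,45],[0,0,-20,0,0,0,45],[0,0,-15,0,0,0,45],[0,0,-5,0,0,0,45],[0,0,0,0,0,0,45]],
  ],
)

```text
time_s: 19.95
ee_pos: [0.5086, -0.097, 0.1576]
eef_rot: [2.338, 2.096, 0.004]
ft_force: [-0.2, -0.8, -0.8]
opening: 0.0449
```

```bash
python3 -c "
from h import *
plan(643,16,140,87.2,7)"
```

```text
[18.1, 17.3, 2.6] [0.02, -0.0, -0.49]
[18.0, 17.5, 2.6] [0.02, -0.0, -0.49]
[17.8, 17.6, 2.6] [0.02, -0.0, -0.49]
[17.7, 17.8, 2.6] [0.02, -0.0, -0.49]
[17.5, 17.9, 2.5] [0.02, -0.0, -0.49]
[17.4, 18.1, 2.5] [0.02, -0.0, -0.49]
[17.2, 18.2, 2.5] [0.02, -0.0, -0.49]
t 19.95 pos [508.6 -97.  157.6] F [-0.2 -0.8 -0.8] open 0.04494322866640469
```

Call:
move_arm(
  rows=[
    [[17,17,1,0,0,-0.5,50],[18,18,2,0,0,-0.5,50],[18,18,3,0,0,-0.5,50],[18,18,3,0,0,-0.5,50],[18,18,3,0,0,-0.5,50],[17,18,3,0,0,-0.5,50],[15,16,2,0,0,-0.5,50],[0,0,0,0,0,0,50],[0,0,0,0,0,0,50]],
  ],
)

```text
time_s: 20.85
ee_pos: [0.6419, 0.0171, 0.1317]
eef_rot: [-2.269, -2.163, 0.01]
ft_force: [0.2, -0.1, 0.0]
opening: 0.0499
```

```bash
python3 -c "
from h import *
plan(643,16,90,87.2,1)
a=capture('scene');b=capture('top')
o=np.zeros((600,800,3),np.uint8)
o[:600,:520]=crop(a,200,185,130,150,4)
o[:400,520:]=crop(b,270,180,70,100,4)
cv2.imwrite('pics/c8.png',o)"
```

```text
[-1.1, 1.5, 41.7] [-0.53, 0.01, 0.07]
t 20.85 pos [641.9  17.1 131.7] F [ 0.2 -0.1  0. ] open 0.04987964504027644
```

View pics/c8.png

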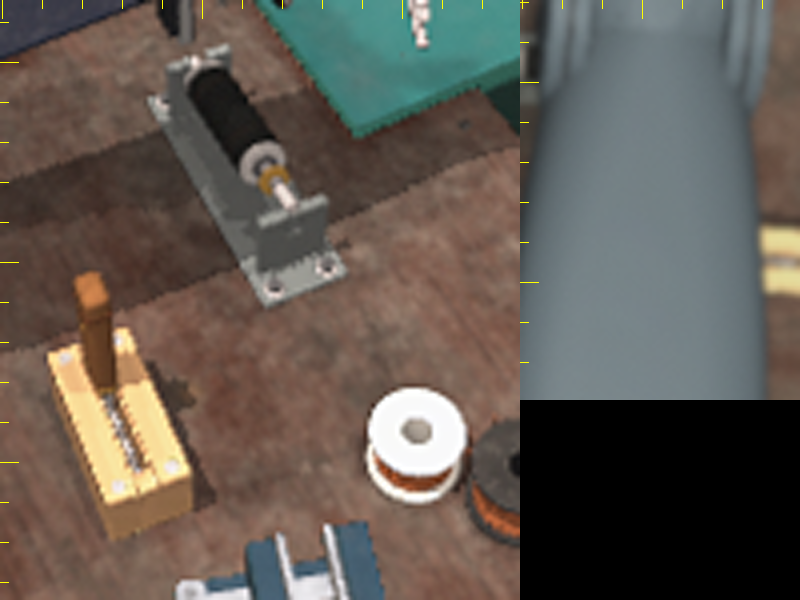

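The fork is back in its slot (handle at crop (95,330)). The roller rests with its tip at (290,200) on the cheek. Descending on the barrel.

Call:
move_arm(
  rows=[
    [[-1,1.3,6,-0.4,0,0,50],[0,0,12,0,0,0,50],[0,0,15,0,0,0,50],[0,0,15,0,0,0,50],[0,0,10,0,0,0,50],[0,0,0,0,0,0,50]],
  ],
)

```text
time_s: 21.55
ee_pos: [0.6401, 0.012, 0.0704]
eef_rot: [-2.28, -2.161, 0.002]
ft_force: [-0.1, -0.3, -0.7]
opening: 0.05
```

```bash
python3 -c "
from h import *
plan(643,16,28,87.2,1)"
```

```text
[4.2, 2.7, 42.4] [-0.07, 0.04, -0.26]
t 21.55 pos [640.1  12.   70.4] F [-0.1 -0.3 -0.7] open 0.04997430241969827
```

Call:
move_arm(
  rows=[
    [[4,2.5,2,0,0,0,50],[0,0,8,0,0,0,50],[0,0,10,0,0,0,50],[0,0,10,0,0,0,50],[0,0,8,0,0,0,50],[0,0,3,0,0,0,50],[0,0,0,0,0,0,50]],
  ],
)

```text
time_s: 22.25
ee_pos: [0.6436, 0.0159, 0.0269]
eef_rot: [2.28, 2.16, -0.0]
ft_force: [0.3, 0.4, -0.0]
opening: 0.0499
```

```bash
python3 -c "
from h import *
plan(643,16,28,87.2,1)"
```

```text
[0.0, -0.6, -1.1] [0.03, 0.05, -0.28]
t 22.25 pos [643.6  15.9  26.9] F [ 0.3  0.4 -0. ] open 0.04993015709538165
```

Call:
move_arm(
  rows=[
    [[0,0,0,0,0,0,34],[0,0,0,0,0,0,22],[0,0,0,0,0,0,22],[0,0,0,0,0,0,22],[0,0,0,0,0,0,22]],
  ],
  force=50,
)

```text
time_s: 22.75
ee_pos: [0.6439, 0.016, 0.0274]
eef_rot: [2.279, 2.16, 0.001]
ft_force: [1.1, 0.0, -1.5]
opening: 0.0263
```

Call:
move_arm(
  rows=[
    [[0,0,-4,0,0,0,22],[0,0,-8,0,0,0,22],[0,0,-12,0,0,0,22],[0,0,-15,0,0,0,22],[0,0,-15,0,0,0,22],[0,0,-15,0,0,0,22],[0,0,-15,0,0,0,22],[0,0,-15,0,0,0,22],[0,0,-8,0,0,0,22],[0,0,0,0,0,0,22]],
  ],
)

```text
time_s: 23.75
ee_pos: [0.6455, 0.016, 0.1501]
eef_rot: [2.274, 2.156, 0.01]
ft_force: [0.8, -0.0, -1.1]
opening: 0.0265
```

```bash
python3 -c "
from h import *
plan(530,340,135,88,9)"
```

```text
[35.3, -14.8, 1.5] [0.06, 0.01, -0.12]
[35.3, -14.7, 1.5] [0.06, 0.01, -0.12]
[35.3, -14.6, 1.5] [0.06, 0.01, -0.12]
[35.4, -14.5, 1.6] [0.06, 0.01, -0.12]
[35.4, -14.5, 1.6] [0.06, 0.01, -0.12]
[35.4, -14.4, 1.6] [0.06, 0.01, -0.12]
[35.4, -14.3, 1.6] [0.06, 0.01, -0.12]
[35.5, -14.2, 1.6] [0.06, 0.01, -0.12]
[35.5, -14.2, 1.7] [0.06, 0.01, -0.12]
t 23.75 pos [645.5  16.  150.1] F [ 0.8 -0.  -1.1] open 0.026524555913713117
```

Roller held (26.5 mm opening) and clear of the bracket. Carrying it over at height, and levelling it by 7° on the way.

Call:
move_arm(
  rows=[
    [[0,0,-20,0,0,0,22],[0,0,-25,0,1,0,22],[15,-6,-5,0,1,0,22],[30,-10,0,0,1,0,22],[35,-12,0,0,1,0,22],[35,-12,0,0,1,0,22],[35,-12,0,0,1,0,22],[35,-12,0,0,1,0,22],[0,0,0,0,0,0,22]],
  ],
)

```text
time_s: 24.65
ee_pos: [0.5829, 0.2146, 0.2065]
eef_rot: [-2.212, -2.093, -0.14]
ft_force: [-0.2, 0.1, -1.2]
opening: 0.0267
```

```bash
python3 -c "
from h import *
plan(536,356,150,88,6);print(Rn.from_rotvec(state()['eef_rot']).as_matrix().round(3))"
```

```text
[21.7, -9.1, 12.4] [-0.03, -1.25, -0.2]
[22.0, -9.0, 11.9] [-0.03, -1.25, -0.2]
[22.2, -8.9, 11.4] [-0.03, -1.25, -0.2]
[22.5, -8.8, 10.9] [-0.03, -1.25, -0.2]
[22.8, -8.8, 10.4] [-0.03, -1.25, -0.2]
[23.0, -8.7, 9.9] [-0.03, -1.25, -0.2]
t 24.65 pos [582.9 214.6 206.5] F [-0.2  0.1 -1.2] open 0.02673082562183418
[[ 0.055  0.998  0.003]
 [ 0.99  -0.055  0.13 ]
 [ 0.13  -0.004 -0.991]]
```

Call:
move_arm(
  rows=[
    [[20,-8,5,0,0,-0.2,22],[22,-9,10,0,0,-0.2,22],[22,-9,14,0,0,-0.2,22],[22,-9,14,0,0,-0.2,22],[22,-9,14,0,0,-0.2,22],[18,-7,12,0,0,0,22],[0,0,0,0,0,0,22],[0,0,0,0,0,0,22]],
  ],
)

```text
time_s: 25.45
ee_pos: [0.5273, 0.3567, 0.1423]
eef_rot: [-2.187, -2.112, -0.119]
ft_force: [-0.2, -0.1, -1.4]
opening: 0.0272
```

```bash
cat >> h.py <<'E'
def go(x,y,z):
    s=state();d=np.array([x,y,z])-1e3*np.array(s["ee_pos"]);print(Rn.from_rotvec(s["eef_rot"]).inv().apply(d).round(1),s["time_s"],1e3*np.array(s["ee_pos"]),s["ft_force"].round(1),"\n",Rn.from_rotvec(s["eef_rot"]).as_matrix().round(3))
E
python3 -c "
from h import *
go(536,356,100)
b=capture('top');cv2.imwrite('b9.png',b);a=capture('scene');cv2.imwrite('pics/c9.png',crop(a,110,70,130,130,4.5))"
```

```text
[-5.6  9.5 41.8] 25.45 [527.26159801 356.67333609 142.32653679] [-0.2 -0.1 -1.4] 
 [[ 0.036  0.999 -0.012]
 [ 0.992 -0.034  0.125]
 [ 0.124 -0.017 -0.992]]
```

View pics/c9.png

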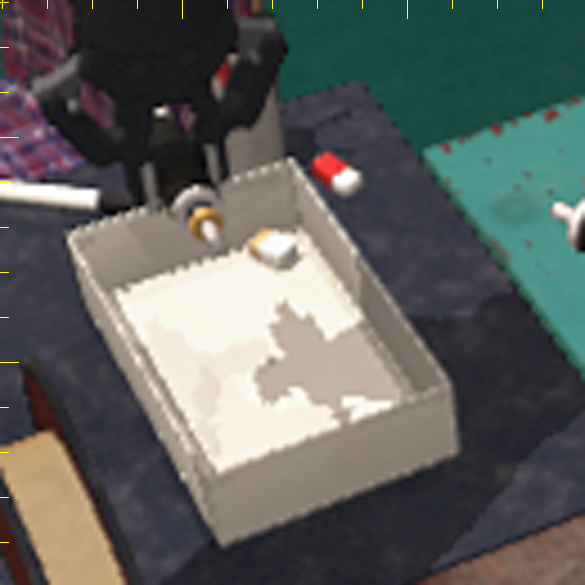

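```bash
python3 -c "
from h import *
c=[onz('scene',110+X/4.5-.4,70+Y/4.5-.4,.055)*1e3 for X,Y in[(70,235),(292,160),(453,385),(222,540)]]
print(np.round(c,0),sum(c)/4,[np.linalg.norm(c[i]-c[i-1]).round() for i in range(4)])
go(538,352,85)"
```

```text
[[477. 464.  55.]
 [621. 467.  55.]
 [625. 235.  55.]
 [471. 188.  55.]] [548.39223857 338.41324459  55.        ] [np.float64(276.0), np.float64(144.0), np.float64(232.0), np.float64(161.0)]
[-11.   11.3  56.6] 25.55 [527.78540917 356.16094717 142.73433803] [ 0.4 -0.2 -0.3] 
 [[ 0.037  0.999 -0.012]
 [ 0.992 -0.035  0.125]
 [ 0.125 -0.016 -0.992]]
```

The three clean rim corners give a box centre of (551, 349), matching the top view's (551, 348). The roller is level and above the empty middle. Lowering.

Call:
move_arm(
  rows=[
    [[-1,6,5,0,0,0,22],[-1,6,10,0,0,0,22],[-2,0,15,0,0,0,22],[-2,0,17,0,0,0,22],[-2,0,17,0,0,0,22],[-2,0,17,0,0,0,22],[-1,0,14,0,0,0,22],[0,0,8,0,0,0,22],[0,0,0,0,0,0,22],[0,0,0,0,0,0,22]],
  ],
)

```text
time_s: 26.55
ee_pos: [0.5484, 0.3516, 0.0339]
eef_rot: [-2.204, -2.101, -0.13]
ft_force: [0.6, -0.3, -1.4]
opening: 0.0265
```

```bash
python3 -c "
from h import *
go(538,357,6)"
```

```text
[  1.3 -10.4  28.4] 26.55 [548.44637637 351.64670598  33.88717995] [ 0.6 -0.3 -1.4] 
 [[ 0.048  0.999 -0.003]
 [ 0.991 -0.047  0.126]
 [ 0.126 -0.009 -0.992]]
```

Call:
move_arm(
  rows=[
    [[1,-8,5,0,0,0,22],[0,0,6,0,0,0,22],[0,0,6,0,0,0,22],[0,0,5,0,0,0,22],[0,0,3,0,0,0,22],[0,0,0,0,0,0,22]],
  ],
)

```text
time_s: 27.15
ee_pos: [0.5415, 0.358, 0.0106]
eef_rot: [-2.203, -2.104, -0.138]
ft_force: [0.8, -0.8, -2.0]
opening: 0.0261
```

```bash
python3 -c "
from h import *
go(538,357,4)"
```

```text
[-2.  -3.4  6.4] 27.15 [541.50881874 357.99451145  10.60891973] [ 0.8 -0.8 -2. ] 
 [[ 0.046  0.999  0.002]
 [ 0.991 -0.046  0.129]
 [ 0.129 -0.004 -0.992]]
```

Call:
move_arm(
  rows=[
    [[0,0,2.5,0,0,0,22],[0,0,2,0,0,0,22],[0,0,0,0,0,0,22]],
  ],
)

```text
time_s: 27.45
ee_pos: [0.5419, 0.3586, 0.0059]
eef_rot: [-2.204, -2.104, -0.138]
ft_force: [0.3, 0.5, -2.3]
opening: 0.0265
```

Call:
move_arm(
  rows=[
    [[0,0,2,0,0,0,22],[0,0,0,0,0,0,22]],
  ],
)

```text
time_s: 27.65
ee_pos: [0.542, 0.3589, 0.0039]
eef_rot: [-2.204, -2.104, -0.139]
ft_force: [0.3, 1.3, -1.6]
opening: 0.0268
```

Call:
move_arm(
  rows=[
    [[0,0,1.5,0,0,0,22],[0,0,0,0,0,0,22]],
  ],
)

```text
time_s: 27.85
ee_pos: [0.5428, 0.3593, 0.0038]
eef_rot: [-2.204, -2.104, -0.141]
ft_force: [0.4, 0.5, -1.1]
opening: 0.0265
```

Call:
move_arm(
  rows=[
    [[0,0,1.5,0,0,0,22],[0,0,0,0,0,0,22]],
  ],
)

```text
time_s: 28.05
ee_pos: [0.5433, 0.3596, 0.0037]
eef_rot: [-2.205, -2.104, -0.143]
ft_force: [0.1, -0.2, -1.2]
opening: 0.0268
```

Call:
move_arm(
  rows=[
    [[0,0,0,0,0,0,28],[0,0,0,0,0,0,30],[0,0,0,0,0,0,34],[0,0,0,0,0,0,40],[0,0,0,0,0,0,46],[0,0,0,0,0,0,46]],
  ],
)

```text
time_s: 28.65
ee_pos: [0.5438, 0.3601, 0.0034]
eef_rot: [-2.204, -2.104, -0.145]
ft_force: [-0.4, 0.2, 0.2]
opening: 0.0458
```

Call:
move_arm(
  rows=[
    [[-1,0,-5,0,0,0,46],[-1,0,-10,0,0,0,46],[-2,0,-15,0,0,0,46],[-2,0,-18,0,0,0,46],[-2,0,-18,0,0,0,46],[0,0,-20,0,0,0,46],[0,0,-25,0,0,0,46],[0,0,-25,0,0,0,46],[0,0,-25,0,0,0,46],[0,0,-15,0,0,0,46],[0,0,0,0,0,0,46]],
  ],
)

```text
time_s: 29.75
ee_pos: [0.5438, 0.3257, 0.1978]
eef_rot: [-2.208, -2.107, -0.162]
ft_force: [0.6, 0.5, -0.1]
opening: 0.0458
```

```bash
python3 -c "
from h import *
go(538,357,4)
a=capture('scene');o=np.zeros((585,800,3),np.uint8);o[:,:450]=crop(a,120,90,100,130,4.5)
o[:585,450:]=crop(a,200,180,350*2//8+0,130,4)[:,:350].shape and cv2.copyMakeBorder(crop(a,200,180,87,146,4),0,1,0,2,0)
cv2.imwrite('pics/c10.png',o)"
```

```text
[  4.5  -9.5 196.1] 29.75 [543.81413919 325.65734013 197.75735831] [ 0.6  0.5 -0.1] 
 [[ 0.046  0.999  0.018]
 [ 0.99  -0.048  0.135]
 [ 0.135  0.011 -0.991]]
```

The viewer limit is reached, so I'll check by numbers.

```bash
python3 - <<'E'
from h import *
a=capture("scene");s0=cv2.imread("s0.png")
q=(proj("scene",np.array([[.482,.46,.004],[.62,.46,.004],[.62,.237,.004],[.482,.237,.004]]))).astype(np.int32)
m=np.zeros(a.shape[:2],np.uint8);cv2.fillConvexPoly(m,q,1)
for n,mask in(("black",a.max(2)<60),):
    k,l,st,ce=cv2.connectedComponentsWithStats((mask&(m>0)).astype(np.uint8))
    for i in range(1,k):
        if st[i,4]>15:
            pts=np.argwhere(l==i)[:,::-1].astype(np.float32);r=cv2.minAreaRect(pts)
            bx=cv2.boxPoints(r);e=sorted([((bx[0]+bx[1])/2,(bx[2]+bx[3])/2),((bx[1]+bx[2])/2,(bx[3]+bx[0])/2)],key=lambda t:-np.linalg.norm(t[0]-t[1]))[0]
            print("dark",ce[i].round(1),st[i,4],[ (1e3*onz("scene",*x,.016)).round(0) for x in e])
d=cv2.absdiff(a,s0).max(2)>50
k,l,st,ce=cv2.connectedComponentsWithStats(d.astype(np.uint8))
print([(st[i,:5].tolist()) for i in range(1,k) if st[i,4]>25])
print("brass",[(1e3*onz("scene",u,v,.016)).round(0) for v,u in [np.argwhere((lambda h:((h[...,0]>10)&(h[...,0]<32)&(h[...,1]>110)&(h[...,2]>90)&(m>0)))(cv2.cvtColor(a,cv2.COLOR_BGR2HSV))).mean(0)]])
E
```

```text
dark [162.7 145.3] 148 [array([544., 406.,  16.]), array([540., 336.,  16.])]
[[122, 7, 41, 42, 620], [136, 49, 24, 32, 223], [133, 52, 10, 10, 47], [166, 56, 4, 13, 30], [121, 67, 11, 7, 27], [134, 67, 11, 12, 45], [163, 70, 9, 28, 119], [124, 77, 12, 17, 67], [140, 79, 7, 14, 52], [155, 136, 22, 34, 325], [181, 151, 22, 14, 165], [246, 199, 10, 9, 33], [249, 205, 26, 34, 342], [0, 211, 30, 56, 802], [152, 216, 25, 32, 274], [0, 269, 31, 34, 608], [18, 302, 23, 21, 249], [11, 307, 6, 10, 27], [167, 340, 33, 34, 366], [23, 351, 27, 33, 370]]
brass [array([541., 319.,  16.])]
```

```bash
python3 - <<'E'
from h import *
a=capture("scene");s0=cv2.imread("s0.png")
for n,(u,v,r) in dict(white_spool=(175,221,13),copper=(304,295,15),black2=(330,305,15),core=(256,170,13),fork=(224,268,14)).items():
    t=s0[v-r:v+r,u-r:u+r];w=a[v-r-8:v+r+8,u-r-8:u+r+8];R=cv2.matchTemplate(w,t,cv2.TM_CCOEFF_NORMED);_,mx,_,p=cv2.minMaxLoc(R);print(n,round(mx,3),p[0]-8,p[1]-8)
print(1e3*onz("scene",175,221,.013))
E
```

```text
white_spool 0.856 0 0
copper 1.0 0 0
black2 0.999 0 0
core 0.992 0 0
fork 0.989 0 0
[476.47367109 116.01882216  13.        ]
```

```bash
python3 -c "
from station import *
print(finish_job(), state()['time_s'])"
```

```text
the job is handed in; nothing more can be done
the job is handed in; nothing more can be done
```

The roller is out of its bracket and lying in the white box, and the fork is back in its slot. I handed the job in at about 30 s; no verdict is reported.

- **Pressing the collar:** I raised the push in small steps to about 10–11 N, below the 12 N stop. A picture then showed the hole empty.
- **Lifting the axle end:** I lifted about 19 mm at the fork and let the axle spring out. A picture showed its end resting on the cheek's top edge.
- **Putting the fork back:** it went into its slot within about 1 mm of its starting height with almost no force, and a picture showed it there.
- **Laying the roller in the box:** I levelled it and lowered it until the fingers reached the box floor. It dropped the last 5 mm or so when they opened.

My last checks, all from the final images by numbers:
- **Roller:** its black barrel lies in the empty middle of the box, from about y 336 to 406 mm at x 542 mm. That puts its middle about 12 mm further along y than I aimed.
- **Other objects:** the fork, both spools and the core matched their starting pictures with no shift. The white-wire spool matched less well (0.86, against 0.99 or more for the others). I put that down to the arm's changed shadow, but did not confirm it.
- **Gripper:** it was open, about 0.2 m above the bench and touching nothing.

I could not look at the final scene, because the viewer had reached its limit of 12 pictures.

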